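# Press a claw nut into a crate slat with the bench locking pliers

## Task

Slide the crate slat along the rail, gently, until its end rests against the stop at the red fence, so that the claw nut is under the jaw. Push the blue handle down over centre, firmly but not hard (some 10 to 30 N), until it sits on its stop and the nut is flush in the wood, then take your hand off and see that it stays locked for a moment. Then flick the yellow release lever down so that the handle springs up, and leave the slat where it is, freed, with everything else undisturbed.

Things in the scene. Friction and masses are not known exactly. Their poses are not given: they have to be found in the camera images.
- clamp: Bench-mounted locking pliers. Origin: counter level, below the upper jaw's axis. x = feed direction of the slat (to the red fence), handles run along -y, z up. Feed rail 30 mm wide, top 30 mm up, x -215 to 45 mm, y 0. Two cheeks (inner faces y = +/-24 mm, 44 mm tall) guide the slat from x -20 mm on, flared from x -50 mm. Upper jaw's head: 32 mm wide in x, y -64 to 16, 167 mm tall
- fence_block: Red block at the rail's far end (front at clamp x 38 mm, 50 mm tall; the pose given is the clamp's). It carries a hard rubber-faced stop for the slat's leading end, whose face stands at clamp x 27 to 33 mm: set differently each time and not measured, so feel for it. Against it the nut is within 3 mm of the jaw's axis, good enough
- jaw_axis (a point): point on the axis of the jaw's pad, 45 mm above the counter (top of a slat on the rail); axes as the clamp's
- slat_grip (a point): loose crate slat, pale wood, 130 x 44 x 15 mm, about 0.12 kg, flat on the rail. This point is a good place to pinch it across its width: on its centre line, 17 mm from the trailing end, 7.5 mm above its underside. Its x runs along the slat to the leading end, 113 mm ahead; z up. The rail is narrower than the slat: fingers have 30 mm of depth below its underside
- nut_top (a point): centre of the top of the claw nut's round steel flange (22 mm across, 3 mm thick) on the slat, 30 mm from its leading end, 82 mm ahead of slat_grip. Passes below the open jaw's pad with 10 mm to spare
- clawnut (a joint): how far the claw nut is pressed in, m: 0 = standing 6 mm proud, 0.006 = flange flush on the wood. Takes about 35 N, the pliers' work
- handle_grip (a point): on the top face of the blue-gripped moving handle, 160 mm from its pivot, 20 mm from its end; 22 mm wide, 12 mm thick there. Its y runs along the handle to the pivot, z out of its top. Pivot at clamp (0, 0, 153) mm, axis along clamp x. The handle starts 0.5 rad above level and is pushed down to about 0.35 rad below (this point then near clamp y -152, z 104 mm)
- handle (a joint): closing angle, rad: 0 = up, grows as it is pushed down. Dead centre 0.75; its hard stop lies somewhere from 0.81 to 0.89. The pad meets the nut near 0.22. Pushing at the grip takes up to about 12 N on the way, less near dead centre. Past about 0.80 with the nut under the pad it stays where it is left; otherwise a spring lifts it
- stop_post: dark post with a brass stop screw below the moving handle, 90 mm from its pivot (the pose given is the clamp's). The screw's height differs by +/-3 mm each time (+/-5 mm at the grip) and is not measured: push until the force climbs sharply; at least some 10 N on the grip beyond dead centre shows that it bears
- pad: orange sprung pad below the ram, 18 mm across, on the jaw's axis; origin 10 mm above its lower face, which is 64 mm above the counter when open. Driven down by the handle
- lever_tail (a point): centre of the top of the yellow release lever's square tail (30 x 30 mm), beyond the end of the handles. Its pivot is 90 mm nearer the jaw and 17 mm lower, axis along clamp x
- release (a joint): yellow release lever, rad: 0 at rest, to 0.5 as the tail is pushed down (about 45 mm; 2 to 8 N). Its nose meets the locked handle's underside near 0.02 to 0.2 and has lifted it back over centre by 0.2 to 0.38, when the handle flies up. It springs back when let go
- nut_jar: Bystander, leave alone: amber jar with a red lid, 52 mm wide, 70 mm tall. Origin at its underside
- mug: Bystander, leave alone: blue mug, 76 mm wide, 85 mm tall. Origin at its underside
- mallet: Bystander, leave alone: hammer lying on the counter, its handle towards its own -x. Origin at its underside
- book_red: Bystander, leave alone: red book, 125 x 185 x 24 mm, lying flat. Origin at its underside
- book_green: Bystander, leave alone: green book, 115 x 175 x 18 mm, lying on the red one. Origin at its underside
- spare_slat: Bystander, leave alone: spare crate slat without a nut, 130 x 44 x 15 mm, lying on the counter. Origin at its underside
- tape_roll: Bystander, leave alone: cardboard roll, 84 mm wide, 22 mm tall. Origin at its underside
Things that resemble listed ones, but are neither listed nor needed, are in the scene too. What is shaped like the part that bears slat_grip but pink is not meant.

How it is judged:
On the way, in this order (a step that is already met when the one before it is completed fails the run):
1. the slat is pushed home: its leading end bears on the stop of the red fence, the claw nut still standing proud below the open jaw (contact force between slat and fence_block above 1.5 N and horizontal distance between nut_top and jaw_axis below 0.006 m and value of joint clawnut below 0.001 m and value of joint handle below 0.1 rad), for 0.05 s.
2. the handle is pushed over centre down on to its stop screw, with at least 8 N on the screw, and the nut is flush (contact force between handle and stop_post above 8 N and contact force between the fingers and handle above 1.5 N and value of joint clawnut above 0.0052 m and value of joint handle above 0.785 rad), for 0.1 s.
3. with the hand off, the handle stays locked by itself and the pad grips the nut (contact force between each of the arm, the fingers and handle below 0.1 N and contact force between pad and slat above 20 N and value of joint handle above 0.785 rad), for 0.3 s.
4. the release lever is pushed while the handle is still locked (contact force between the fingers and release above 0.5 N and value of joint release above 0.02 rad and value of joint handle above 0.76 rad), for 0.02 s.
5. the handle springs up (value of joint handle below 0.2 rad), for 0.1 s.
At the end, for the whole second after the job is handed in: The claw nut is flush (pressed in at least 5.2 of 6 mm), the handle is up (joint below 0.2), the release lever is back at rest (below 0.06), the pad is off the nut, and the slat lies still and flat on the rail with its nut within 8 mm of the jaw's axis (value of joint clawnut above 0.0052 m and value of joint handle below 0.2 rad and value of joint release below 0.06 rad and contact force between pad and slat below 0.5 N and horizontal distance between nut_top and jaw_axis below 0.008 m and height (world z) of nut_top below 0.053 m and linear speed of slat below 0.01 m/s); the robot touches nothing.
It fails at once if the slat is rammed against the fence with more than 25 N (contact force between slat and fence_block above 25 N).
It fails at once if the handle is pushed with more than 33 N (contact force between the fingers and handle above 33 N).
It fails at once if the handle is slammed on its stop with more than 60 N (contact force between handle and stop_post above 60 N).
It fails at once if the release lever is pushed with more than 30 N (contact force between the fingers and release above 30 N).
It fails at once if a bystander is moved by more than 20 mm (distance of any of nut_jar, mug, mallet, book_red, book_green, spare_slat, tape_roll from where it was at the start of the episode above 0.02 m).
It also fails if it takes over 72 s, if anything falls off the work surface, if the arm or the gripper's body presses on something with over 40 N, if the wrist force passes 120 N, or if a joint passes its speed limit or range.

## Robot

A 6-joint arm with a two-finger parallel gripper is mounted at the origin on the work surface. World frame = base frame: x ahead of the robot, y to its left, z up, the work surface at z = 0. Lengths are in m, angles in rad, forces in N, time in s.
With the tool pointing down it reaches from about 0.375 to 0.9 m from the base axis. Payload 3.1 kg.
Tool frame: the origin (TCP) lies on the centre line of the jaws, within the pads' length; the fingertips stand robot.tip_reach ahead of it and the grasp point (between the pads) lies 8 mm behind it (robot.tip_reach is the distance from the TCP to the fingertips, in m); z points along the fingers, y is the line along which they close (so a half turn about z gives the same grasp; the last joint's range is limited). The gripper opens to 87 mm and grips with 3 to 60 N. Pads are 19 mm wide; open, the fingers measure 117 mm over their backs; the gripper's body (75 mm by 190 mm) begins 51 mm behind the grasp point.
Start: joints at [0.993, 0.527, 1.433, -0, 1.181, -0.178], TCP at [0.243, 0.576, 0.234] pointing down, gripper open.
Joint ranges: [-3.08, 3.08], [-0.75, 2.2], [0.22, 2.44], [-1.43, 4.57], [0, 2.65], [-2.85, 2.85]. Speed limits (rad/s): [2.79, 2.79, 3.14, 3.14, 3.14, 3.14].

## Interface

Orientations are given as a unit quaternion [x, y, z, w].
In Python, from rig import robot gives the robot as it stands.
- The arm moves only by the tool jog_arm, never from a script. Its argument "motion" is one flat list of numbers, 7 for each row, row after row: the shift along the tool's x, y, z scaled (see below), then the turn, a rotation vector about the tool's x, y, z scaled (see below), then the gripper's target within -1 to 1 (shut at 1, half-way at 0, fully open at -1). In form: [x, y, z, rx, ry, rz, hand, x, y, z, rx, ry, rz, hand, ...]. A call has 1 to 12 rows; each row shifts and turns the commanded pose from where the row before left it, along the tool's axes as they then stand; what a row does not reach is not made up. The controller multiplies each number of a shift by 4 cm and each number of a turn by 4 degrees. A row lasts 1/8 s, in which the tool goes at most 62.5 mm and 10.7 degrees, less where a joint would pass 70% of its speed; a pose out of reach is approached as far as the arm can. A call with a number of a shift or a turn outside -1 to 1 is refused whole. A call with a gripper value outside its range is refused whole. The fingers move at their own pace and stop on an object; "grip_force" is the grip in N (left out, the last holds). Time passes only in rows, so rows that do not move let the fingers close. It gives the time, the measured TCP pose, the force, the opening and the grip force at its end, in the units of the state.
- robot.get_obs(): the state, without advancing time (a new reading comes with each control period).
- robot.camera(name): name is "side" or "top"; returns the picture (480x640x3 uint8, blue, green, red); there is no depth.
- robot.calibration(name): a dict with "fx", "fy", "cx", "cy" (pixels), "R" (3x3) and "t" (3): a world point X has camera coordinates R X + t. Camera axes: x right, y down, z forward; pixel columns grow to the right and rows downward; lengths in m; the calibration is good to about 2 mm. A picture is of the moment at which its call begins. calibration takes no time and is no camera call.
- robot.hand_in(): hands the job in; it is judged then, once.
The state is a dict: "time": time; "q": joint angles; "joint_velocities": joint speeds; "joint_torque": joint torques, N m; "position": TCP position; "tool_rot": TCP orientation; "ft_force": force on the tool from outside, world axes, zero at the start; "moment": the same for the moment, N m; "grip_width": finger opening in m; "grip_force": force on a finger pad.
Only numpy, scipy, OpenCV 4.12 (cv2) and the standard library are available. Lean on these libraries where they do the work, as an engineer would, in place of code of your own. Each camera call takes 0.05 s, during which the arm holds its last target. There are 200 camera calls.

## Working session

There is one attempt and no reset: what is moved stays moved. The work goes in short steps, Python scripts to look and compute and a tool call to move; the robot and the scene stay as the last step left them, time stands still between calls to the robot, and variables do not carry over. Pictures are saved under pics/ and viewed, at most 10 in all, crops included, and the job is handed in when it is done.

Besides the shell and the picture viewer there is one more tool, called after "Call:" as name(argument=value, ...) on one line, values as JSON. jog_arm: Moves the arm, as the interface text tells. Shifts and turns lie within -1 to 1; 1 stands for 4 cm of shift or 4 degrees of turn. Its arguments: {"type":"object","properties":{"motion":{"type":"array","items":{"type":"number"}},"grip_force":{"type":"number"}},"required":["motion"]}

```bash
mkdir -p pics; python3 - <<'E'
from rig import robot
import cv2
print(robot.tip_reach, robot.get_obs())
for n in("side","top"):
    cv2.imwrite(f"pics/{n}0.png",robot.camera(n)); print(n,robot.calibration(n))
E
```

```text
0.011 {'time': 0.0, 'q': array([ 9.92510182e-01,  5.28452963e-01,  1.43392321e+00, -3.48459749e-05,
        1.18139012e+00, -1.78497693e-01]), 'joint_velocities': array([-0.00163829, -0.00142615,  0.0015477 ,  0.00042854, -0.00076122,
       -0.00040735]), 'joint_torque': array([-6.28176508e-05, -4.40054119e+01, -1.76591939e+01,  6.32535364e-02,
        5.83494070e-02, -1.85092749e-04]), 'position': array([0.24284466, 0.57510938, 0.23257308]), 'tool_rot': array([ 1.98559046e-01,  9.80088324e-01, -1.01589029e-03, -3.86528576e-04]), 'ft_force': array([ 0.12963232, -0.54782358, -0.73758892]), 'moment': array([ 0.00930856, -0.01178591, -0.02062974]), 'grip_force': 0.0, 'grip_width': 0.08730044138857208}
side {'fx': 582.0831308028497, 'fy': 582.0831308028497, 'cx': 329.47595273784174, 'cy': 241.5320211036934, 'R': array([[ 0.91056345, -0.41328902,  0.0081483 ],
       [-0.20425572, -0.46698121, -0.8603535 ],
       [ 0.35937975,  0.78174212, -0.50963267]]), 't': array([-0.50050304,  0.2489122 ,  1.49153203])}
top {'fx': 596.1287245128152, 'fy': 596.1287245128152, 'cx': 321.396503271756, 'cy': 236.64054803455426, 'R': array([[-0.01443917, -0.99983753, -0.01078975],
       [-0.99388849,  0.01553267, -0.1092905 ],
       [ 0.10944033,  0.00914575, -0.99395129]]), 't': array([1.35359524e-03, 5.58067364e-01, 1.70066734e+00])}
```

View pics/top0.png

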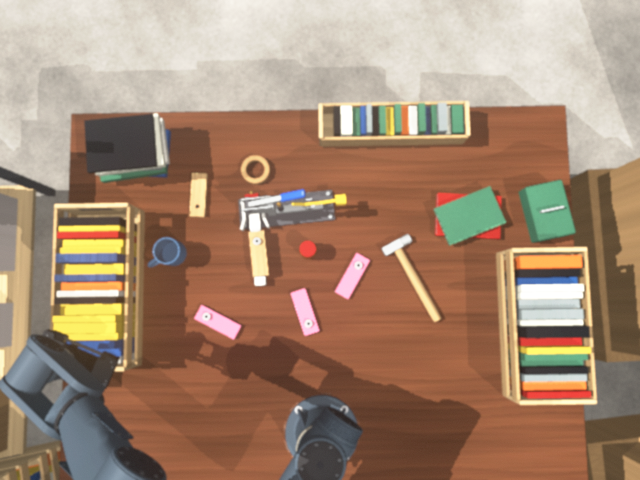

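View pics/side0.png

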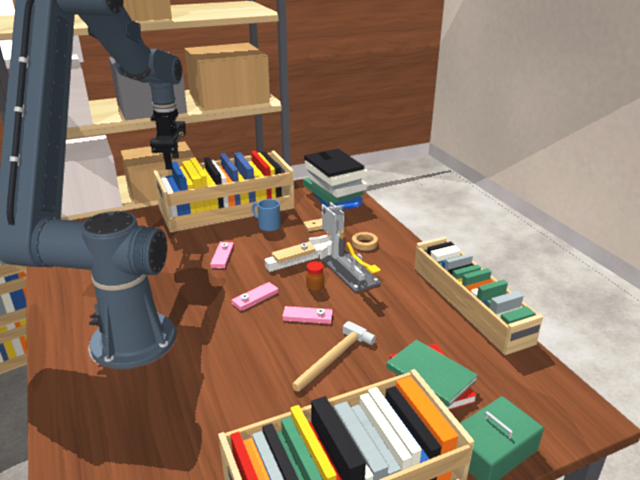

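The clamp is at about (290,210) in the top view, with the slat at (258,250) below it and feeding upwards. The handles run right to the yellow tail at (340,200). In the side view the clamp is at about (335,240). I'll enlarge both.

```bash
python3 - <<'E'
import cv2,numpy as np
t=cv2.imread("pics/top0.png")[165:295,225:365]; s=cv2.imread("pics/side0.png")[190:300,255:395]
cv2.imwrite("pics/topc.png",cv2.resize(t,None,fx=5.6,fy=4.6*5.6/4.6*0.82,interpolation=cv2.INTER_CUBIC) if 0 else cv2.resize(t,(646,600),interpolation=cv2.INTER_CUBIC))
cv2.imwrite("pics/sidec.png",cv2.resize(s,(763,600),interpolation=cv2.INTER_CUBIC))
E
```

```text
(no output)
```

View pics/topc.png

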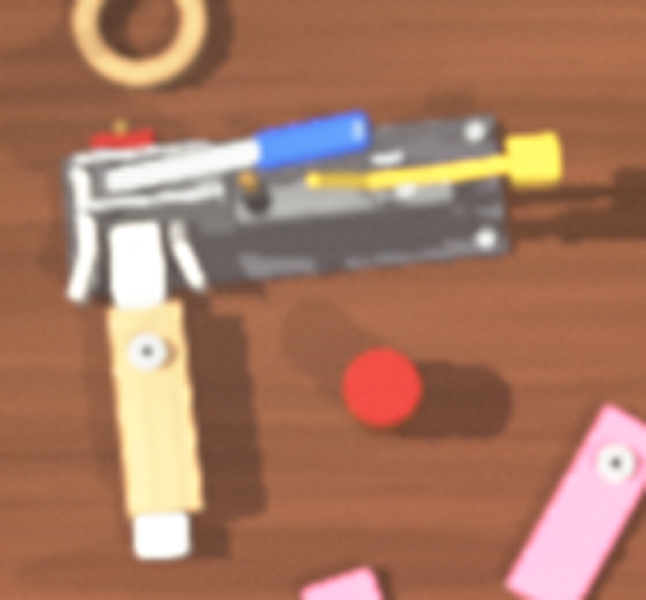

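View pics/sidec.png

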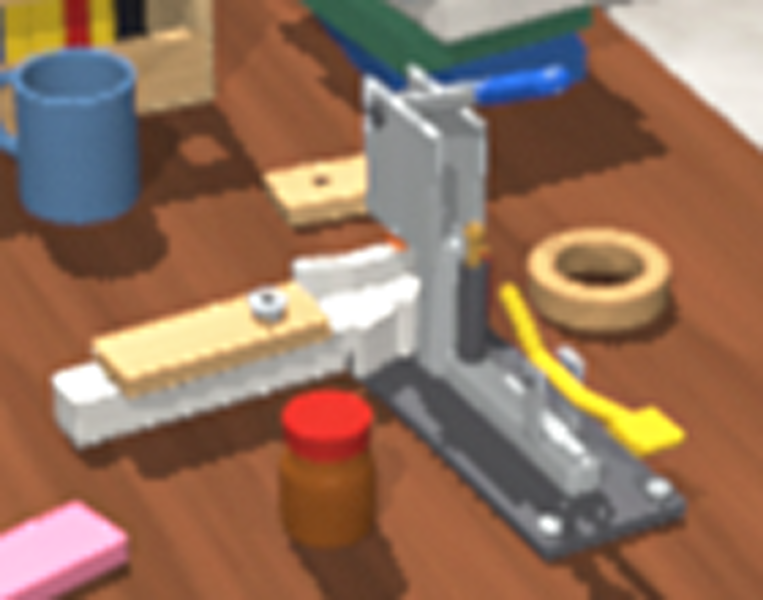

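Top crop (scale 4.61, offset 225,165):
- slat corners (130,513), (203,508), (108,308), (180,302)
- nut (147,351)
- blue handle end (363,130)
- tail (535,158)

Side crop (scale 5.45, offset 255,190):
- slat corners (93,348), (122,380), (290,283), (328,325)
- head top (368,80), (440,148), (487,122)
- tail (645,430)

Next I fit the clamp pose to these.

```bash
cat >h.py <<'E'
import numpy as np, cv2
from rig import robot
from scipy.optimize import least_squares
from scipy.spatial.transform import Rotation as Ro
C={n:robot.calibration(n) for n in("side","top")}
def proj(n,X):
    c=C[n];p=c["R"]@np.asarray(X)+c["t"];return np.array([c["fx"]*p[0]/p[2]+c["cx"],c["fy"]*p[1]/p[2]+c["cy"]])
def W(P,X):
    x,y,a=P[:3];c,s=np.cos(a),np.sin(a);return np.array([x+c*X[0]-s*X[1],y+s*X[0]+c*X[1],X[2]])
E
python3 - <<'E'
from h import *
T=lambda u,v:np.array([225+(u+.5)/4.614-.5,165+(v+.5)/4.614-.5])
S=lambda u,v:np.array([255+(u+.5)/5.45-.5,190+(v+.5)/5.45-.5])
h=lambda r,off:(0,-(r*np.cos(.5))+off*np.sin(.5)*1,.153+r*np.sin(.5)+off*np.cos(.5))
top=[]
# (view,pixel,clamp pt, slat-relative?)
M=[("top",T(130,513),(-.130,.022,.045),1),("top",T(203,508),(-.130,-.022,.045),1),("top",T(108,308),(0,.022,.045),1),("top",T(180,302),(0,-.022,.045),1),("top",T(147,351),(-.03,0,.054),1),
("side",S(93,348),(-.130,.022,.045),1),("side",S(122,380),(-.130,-.022,.045),1),("side",S(290,283),(0,.022,.045),1),("side",S(328,325),(0,-.022,.045),1),("side",S(267,300),(-.03,0,.054),1),
("side",S(368,80),(-.016,.016,.167),0),("side",S(440,148),(-.016,-.064,.167),0),("side",S(487,122),(.016,-.064,.167),0),
("top",T(363,130),h(.18,.004),0),("side",S(565,78),h(.18,.004),0),
("top",T(138,515),(-.215,.015,.03),2),("top",T(136,557),(-.215,.015,.027),0),("top",T(190,553),(-.215,-.015,.027),0),("side",S(57,378),(-.215,.015,.03),0)]
def res(P):
    o=[]
    for n,px,X,k in M:
        if k==2: continue
        if k==1:   # slat: own y and yaw offset small, along x offset
            a=P[5]; X=(P[3]+X[0]-a*X[1],P[4]+X[1]+a*X[0],X[2])
        o.append(proj(n,W(P,X))-px)
    return np.array(o)
r=least_squares(lambda P:res(P).ravel(),[.62,.1,.1,-.05,0,0],loss="soft_l1")
np.save("P.npy",r.x); print(r.x); print(res(r.x).round(1))
P=r.x
def tri(a,b): return least_squares(lambda X:np.r_[proj("top",X)-a,proj("side",X)-b],[.7,-.1,.05]).x
for nm,a,b in(("tail",T(535,158),S(645,430)),("screw",T(246,178),S(475,226))):
    w=tri(a,b);d=w[:2]-P[:2];c,s=np.cos(P[2]),np.sin(P[2]);print(nm,w,c*d[0]+s*d[1],-s*d[0]+c*d[1])
for a in(0,.5,.75,.85):
    b=.5-a;print("handle",a,W(P,(0,-.16*np.cos(b)+.006*np.sin(-b),.153+.16*np.sin(b)+.006*np.cos(b))))
print("grip",W(P,(P[3]-.113,P[4]+P[5]*-.113,.0375)))
E
```

```text
[ 0.6343457   0.19003332  0.08903604 -0.06081204 -0.00292571  0.01742949]
[[ 0.4  1.5]
 [-0.2  0.7]
 [ 0.3  1.2]
 [-0.2  0.6]
 [ 0.2  0.9]
 [ 0.2 -1.7]
 [ 1.3 -0.9]
 [ 1.4 -0.5]
 [ 1.3 -1.9]
 [ 0.6 -0.5]
 [ 0.2 -0.6]
 [ 0.1 -2.3]
 [ 0.7  0. ]
 [ 0.5  0.2]
 [-1.1 -1.2]
 [ 1.2  0.4]
 [-0.1  0.2]
 [ 0.2 -0.7]]
tail [ 0.65753601 -0.06251285  0.07932913] 0.0006424436545143519 -0.25360785114645035
screw [0.64282085 0.11263305 0.11254153] 0.0015592712326027037 -0.07784727795222889
handle 0 [0.6470868  0.04731114 0.23497358]
handle 0.5 [0.64857265 0.03066709 0.159     ]
handle 0.75 [0.64799837 0.03709995 0.11922884]
handle 0.85 [0.64752717 0.04237827 0.10377259]
grip [0.46165742 0.16970237 0.0375    ]
```

```bash
cat >>h.py <<'E'
P=np.load("P.npy") if __import__("os").path.exists("P.npy") else None
def down(yaw): # tool down, tool y at yaw+90deg
    c,s=np.cos(yaw),np.sin(yaw); return np.array([[-c,-s,0],[-s,c,0],[0,0,-1.]])
def plan(p1,R1,n,hand=-1):
    o=robot.get_obs();p=np.array(o["position"]);R=Ro.from_quat(o["tool_rot"]);R1=Ro.from_matrix(R1)
    w=(R.inv()*R1).as_rotvec()/n;d=(np.array(p1)-p)/n
    print("tot",d*n,np.degrees(w*n))
    for i in range(n):
        print(list((R.inv().apply(d)/.04).round(2)),list((np.degrees(w)/4).round(2)),hand); R=R*Ro.from_rotvec(w)
E
python3 - <<'E'
from h import *
plan([.4617,.1697,.15],down(.1),12)
E
```

```text
tot [ 0.21879099 -0.40549924 -0.08267528] [ -0.10026332  -0.04581809 -28.63517023]
[np.float64(-0.75), np.float64(-0.6), np.float64(0.17)] [np.float64(-0.0), np.float64(-0.0), np.float64(-0.6)] -1
[np.float64(-0.72), np.float64(-0.63), np.float64(0.17)] [np.float64(-0.0), np.float64(-0.0), np.float64(-0.6)] -1
[np.float64(-0.7), np.float64(-0.66), np.float64(0.17)] [np.float64(-0.0), np.float64(-0.0), np.float64(-0.6)] -1
[np.float64(-0.67), np.float64(-0.69), np.float64(0.17)] [np.float64(-0.0), np.float64(-0.0), np.float64(-0.6)] -1
[np.float64(-0.64), np.float64(-0.72), np.float64(0.17)] [np.float64(-0.0), np.float64(-0.0), np.float64(-0.6)] -1
[np.float64(-0.61), np.float64(-0.74), np.float64(0.17)] [np.float64(-0.0), np.float64(-0.0), np.float64(-0.6)] -1
[np.float64(-0.58), np.float64(-0.77), np.float64(0.17)] [np.float64(-0.0), np.float64(-0.0), np.float64(-0.6)] -1
[np.float64(-0.54), np.float64(-0.79), np.float64(0.17)] [np.float64(-0.0), np.float64(-0.0), np.float64(-0.6)] -1
[np.float64(-0.51), np.float64(-0.81), np.float64(0.17)] [np.float64(-0.0), np.float64(-0.0), np.float64(-0.6)] -1
[np.float64(-0.48), np.float64(-0.83), np.float64(0.17)] [np.float64(-0.0), np.float64(-0.0), np.float64(-0.6)] -1
[np.float64(-0.44), np.float64(-0.85), np.float64(0.17)] [np.float64(-0.0), np.float64(-0.0), np.float64(-0.6)] -1
[np.float64(-0.41), np.float64(-0.87), np.float64(0.17)] [np.float64(-0.0), np.float64(-0.0), np.float64(-0.6)] -1
```

Call:
jog_arm(motion=[-0.75, -0.6, 0.1, 0, 0, -0.6, -1, -0.72, -0.63, 0.1, 0, 0, -0.6, -1, -0.7, -0.66, 0.1, 0, 0, -0.6, -1, -0.67, -0.69, 0.1, 0, 0, -0.6, -1, -0.64, -0.72, 0.1, 0, 0, -0.6, -1, -0.61, -0.74, 0.2, 0, 0, -0.6, -1, -0.58, -0.77, 0.2, 0, 0, -0.6, -1, -0.54, -0.79, 0.2, 0, 0, -0.6, -1, -0.51, -0.81, 0.2, 0, 0, -0.6, -1, -0.48, -0.83, 0.25, 0, 0, -0.6, -1, -0.44, -0.85, 0.25, 0, 0, -0.6, -1, -0.41, -0.87, 0.25, 0, 0, -0.6, -1])

```text
time: 1.6
position: [0.4633, 0.1696, 0.151]
tool_rot: [-0.052, 0.999, 0.0, -0.0]
ft_force: [0.1, -0.7, -0.3]
grip_width: 0.0871
grip_force: 0.0
```

```bash
python3 - <<'E'
from h import *
o=robot.get_obs();print(o["time"],o["position"],o["ft_force"])
im=robot.camera("side");a=im[170:290,250:400]
b=robot.camera("top")[180:300,215:365]
cv2.imwrite("pics/c1.png",np.hstack([cv2.resize(a,(400,320)),cv2.resize(b,(400,320))]))
plan([.4617,.1697,.0295],down(.1),4)
E
```

```text
1.6 [0.46332941 0.16957461 0.15102399] [ 0.14673193 -0.70712993 -0.29675903]
tot [-0.0029528   0.00168714 -0.12108281] [-0.04706968 -0.01753419 -0.05189196]
[np.float64(0.02), np.float64(0.01), np.float64(0.76)] [np.float64(-0.0), np.float64(-0.0), np.float64(-0.0)] -1
[np.float64(0.02), np.float64(0.01), np.float64(0.76)] [np.float64(-0.0), np.float64(-0.0), np.float64(-0.0)] -1
[np.float64(0.02), np.float64(0.01), np.float64(0.76)] [np.float64(-0.0), np.float64(-0.0), np.float64(-0.0)] -1
[np.float64(0.02), np.float64(0.01), np.float64(0.76)] [np.float64(-0.0), np.float64(-0.0), np.float64(-0.0)] -1
```

View pics/c1.png

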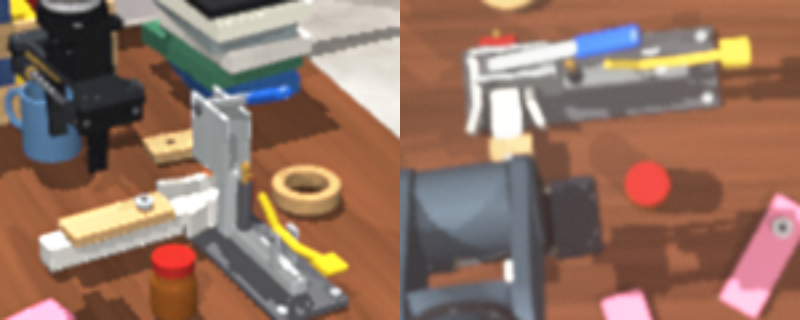

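The gripper is above the trailing half of the slat, and the jar (165,270 side) is clear of it. I'll descend and pinch lightly.

Call:
jog_arm(motion=[0.02, 0.01, 0.8, 0, 0, 0, -1, 0.02, 0.01, 0.8, 0, 0, 0, -1, 0.02, 0.01, 0.8, 0, 0, 0, -1, 0.02, 0.01, 0.62, 0, 0, 0, -1, 0, 0, 0, 0, 0, 0, -1, 0, 0, 0, 0, 0, 0, 1, 0, 0, 0, 0, 0, 0, 1, 0, 0, 0, 0, 0, 0, 1, 0, 0, 0, 0, 0, 0, 1, 0, 0, 0, 0, 0, 0, 1], grip_force=8)

```text
time: 2.95
position: [0.4597, 0.1719, 0.031]
tool_rot: [-0.051, 0.999, -0.0, 0.0]
ft_force: [-0.1, -1.3, 0.0]
grip_width: 0.0451
grip_force: 0.4
```

Call:
jog_arm(motion=[0, 0, 0, 0, 0, 0, 1, 0, 0, 0, 0, 0, 0, 1, 0, 0, 0, 0, 0, 0, 1, -0.2, 0, 0, 0, 0, 0, 1, -0.2, 0, 0, 0, 0, 0, 1, -0.2, 0, 0, 0, 0, 0.1, 1, -0.2, 0, 0, 0, 0, 0.1, 1, -0.2, 0, 0, 0, 0, 0, 1, -0.2, 0, 0, 0, 0, 0, 1, -0.2, 0, 0, 0, 0, 0, 1, -0.2, 0, 0, 0, 0, 0, 1])

```text
time: 4.32
position: [0.5134, 0.1775, 0.0286]
tool_rot: [-0.044, 0.999, -0.001, -0.011]
ft_force: [-12.4, -0.3, 1.6]
grip_width: 0.0444
grip_force: 8.0
```

```bash
python3 - <<'E'
from h import *
o=robot.get_obs();print(o["time"],o["position"],o["ft_force"],o["grip_width"],o["grip_force"])
X=np.array(o["position"]);d=X[:2]-P[:2];c,s=np.cos(P[2]),np.sin(P[2]);print(c*d[0]+s*d[1],-s*d[0]+c*d[1])
b=robot.camera("top")[180:300,215:365];a=robot.camera("side")[170:290,250:400]
cv2.imwrite("pics/c2.png",np.hstack([cv2.resize(a,(400,320)),cv2.resize(b,(400,320))]))
E
```

```text
4.325 [0.51344497 0.17754243 0.02857803] [-12.42883135  -0.26045424   1.63234099] 0.04436896745340173 7.998877088539302
-0.12153249634833582 -0.0016911064780290828
```

View pics/c2.png

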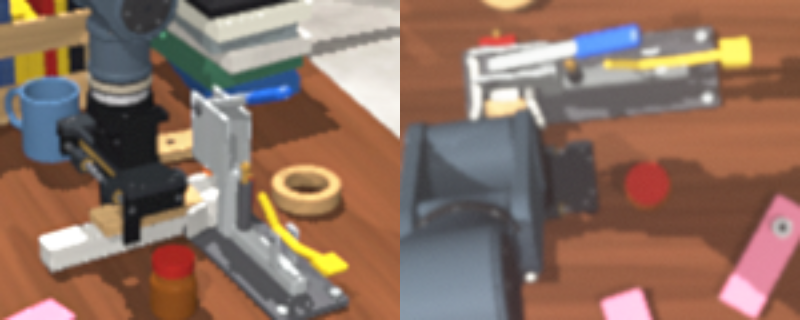

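The slat's leading end is entering the cheeks, but it has stuck at about 12 N. I'll ease back, shift 2 mm to +y and look at the forces.

Call:
jog_arm(motion=[0.2, 0, 0, 0, 0, 0, 1, 0.1, 0, 0, 0, 0, 0, 1, 0, 0.05, 0, 0, 0, 0, 1, 0, 0, 0, 0, 0, 0, 1])

```text
time: 4.92
position: [0.5121, 0.1792, 0.0309]
tool_rot: [-0.044, 0.999, 0.0, 0.001]
ft_force: [-0.3, 0.1, -1.1]
grip_width: 0.0439
grip_force: 8.0
```

```bash
cat >>h.py <<'E'
def st():
    o=robot.get_obs();X=np.array(o["position"]);c,s=np.cos(P[2]),np.sin(P[2]);L=lambda d:(round(c*d[0]+s*d[1],4),round(-s*d[0]+c*d[1],4))
    R=Ro.from_quat(o["tool_rot"]).as_matrix()
    print("t",o["time"],"X",X.round(4),"clamp",L(X[:2]-P[:2]),"F",L(o["ft_force"][:2]),o["ft_force"][2].round(2),"M",L(o["moment"][:2]),o["moment"][2].round(3),"yaw",np.arctan2(-R[1,0],-R[0,0]).round(4),"tz",R[:,2].round(3),"w",o["grip_width"],o["grip_force"])
E
python3 -c "
from h import *
st()"
```

```text
t 4.925 X [0.5121 0.1792 0.0309] clamp (np.float64(-0.1228), np.float64(0.0001)) F (np.float64(-0.2505), np.float64(0.0985)) -1.13 M (np.float64(0.0427), np.float64(0.0837)) 0.019 yaw 0.089 tz [ 0.002  0.    -1.   ] w 0.04386538801609607 7.997493585571647
```

Call:
jog_arm(motion=[-0.1, 0, 0, 0, 0, 0, 1, -0.1, 0, 0, 0, 0, 0, 1, -0.1, 0, 0, 0, 0, 0, 1, 0, 0, 0, 0, 0, 0, 1])

```text
time: 5.42
position: [0.5239, 0.1801, 0.0308]
tool_rot: [-0.044, 0.999, 0.0, 0.0]
ft_force: [0.4, -0.3, -2.2]
grip_width: 0.0437
grip_force: 8.0
```

```bash
python3 -c "
from h import *
st()"
```

```text
t 5.425 X [0.5239 0.1801 0.0308] clamp (np.float64(-0.1109), np.float64(-0.0001)) F (np.float64(0.3794), np.float64(-0.3018)) -2.16 M (np.float64(0.0252), np.float64(0.0483)) -0.019 yaw 0.0888 tz [ 0.001  0.    -1.   ] w 0.04366849920854375 7.997338708955795
```

Call:
jog_arm(motion=[-0.12, 0, 0, 0, 0, 0, 1, -0.12, 0, 0, 0, 0, 0, 1, -0.12, 0, 0, 0, 0, 0, 1, -0.12, 0, 0, 0, 0, 0, 1, 0, 0, 0, 0, 0, 0, 1])

```text
time: 6.05
position: [0.5429, 0.1818, 0.0308]
tool_rot: [-0.044, 0.999, 0.0, 0.0]
ft_force: [-0.2, 0.8, -1.8]
grip_width: 0.0441
grip_force: 8.0
```

```bash
python3 -c "
from h import *
st()"
```

```text
t 6.05 X [0.5429 0.1818 0.0308] clamp (np.float64(-0.0918), np.float64(-0.0001)) F (np.float64(-0.0825), np.float64(0.8266)) -1.76 M (np.float64(0.0093), np.float64(0.1217)) -0.037 yaw 0.0888 tz [ 0.001  0.    -1.   ] w 0.044087732309715626 7.997438453603536
```

Expected contact is about 8 mm ahead, so slow steps from here.

Call:
jog_arm(motion=[-0.05, 0, 0, 0, 0, 0, 1, -0.05, 0, 0, 0, 0, 0, 1, -0.05, 0, 0, 0, 0, 0, 1, -0.05, 0, 0, 0, 0, 0, 1, 0, 0, 0, 0, 0, 0, 1])

```text
time: 6.68
position: [0.5505, 0.1825, 0.0308]
tool_rot: [-0.044, 0.999, 0.0, 0.0]
ft_force: [0.3, 0.1, -1.3]
grip_width: 0.0439
grip_force: 8.0
```

Call:
jog_arm(motion=[-0.05, 0, 0, 0, 0, 0, 1, -0.05, 0, 0, 0, 0, 0, 1, -0.05, 0, 0, 0, 0, 0, 1, 0, 0, 0, 0, 0, 0, 1])

```text
time: 7.18
position: [0.5565, 0.183, 0.0308]
tool_rot: [-0.044, 0.999, 0.0, 0.0]
ft_force: [0.6, -0.3, -2.0]
grip_width: 0.0441
grip_force: 8.0
```

Call:
jog_arm(motion=[-0.05, 0, 0, 0, 0, 0, 1, -0.05, 0, 0, 0, 0, 0, 1, -0.05, 0, 0, 0, 0, 0, 1, 0, 0, 0, 0, 0, 0, 1])

```text
time: 7.68
position: [0.5625, 0.1835, 0.0308]
tool_rot: [-0.044, 0.999, -0.0, 0.0]
ft_force: [-0.4, -1.1, -1.8]
grip_width: 0.0435
grip_force: 8.0
```

```bash
python3 - <<'E'
from h import *
st()
a=robot.camera("side")[205:285,260:340];b=robot.camera("top")[185:285,225:325]
cv2.imwrite("pics/c3.png",np.hstack([cv2.resize(a,(400,400),interpolation=2),cv2.resize(b,(400,400),interpolation=2)]))
for x in(-.215,-.1,-.09,-.08,-.05): print(x,proj("side",W(P,(x,-.015,.03))),proj("side",W(P,(x,-.022,.045))))
E
```

```text
t 7.675 X [0.5625 0.1835 0.0308] clamp (np.float64(-0.0721), np.float64(-0.0001)) F (np.float64(-0.4833), np.float64(-1.0276)) -1.82 M (np.float64(-0.0051), np.float64(0.1182)) -0.017 yaw 0.0889 tz [ 0.  0. -1.] w 0.0435378675842435 7.997472141869366
-0.215 [269.29678968 262.87824523] [270.04746665 259.75986051]
-0.1 [303.32438103 253.17883582] [304.29963153 250.07638195]
-0.09 [306.19561668 252.36040323] [307.189182 249.259473]
-0.08 [309.05327063 251.54584203] [310.06496611 248.44645596]
-0.05 [317.54569916 249.12511409] [318.61069702 246.03048014]
```

View pics/c3.png

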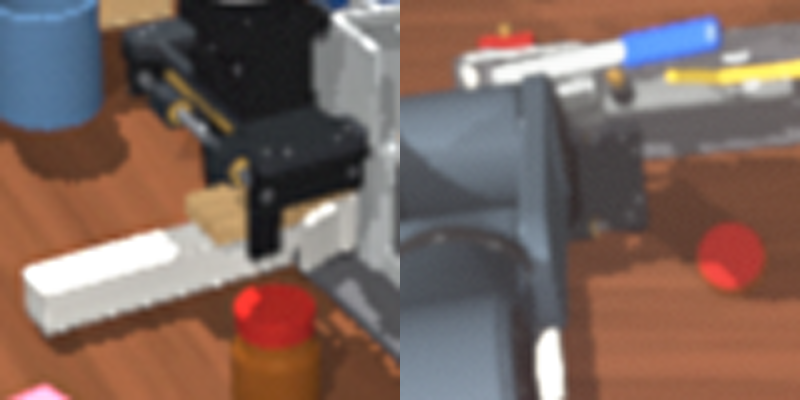

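The side picture shows the slat's trailing end at about (303,248), which is clamp x of about -104 mm. It slipped in the grip, so the stop should be about 3 to 7 mm further on.

Call:
jog_arm(motion=[-0.05, 0, 0, 0, 0, 0, 1, -0.05, 0, 0, 0, 0, 0, 1, 0, 0, 0, 0, 0, 0, 1])

```text
time: 8.15
position: [0.5638, 0.1837, 0.0301]
tool_rot: [-0.045, 0.999, -0.0, -0.003]
ft_force: [-5.1, -0.6, -1.6]
grip_width: 0.0437
grip_force: 8.0
```

Call:
jog_arm(motion=[-0.05, 0, 0, 0, 0, 0, 1, -0.03, 0, 0, 0, 0, 0, 1, 0, 0, 0, 0, 0, 0, 1])

```text
time: 8.52
position: [0.5641, 0.1836, 0.0294]
tool_rot: [-0.045, 0.999, -0.001, -0.006]
ft_force: [-8.6, -1.4, -1.2]
grip_width: 0.0437
grip_force: 8.0
```

Firm contact. I'll back off a little and re-approach with a small lateral change, to tell the stop from a jam.

Call:
jog_arm(motion=[0.2, 0, 0, 0, 0, 0, 1, 0.1, 0.03, 0, 0, 0, 0, 1, 0, 0, 0, 0, 0, 0, 1, -0.1, 0, 0, 0, 0, 0, 1, -0.1, 0, 0, 0, 0, 0, 1, -0.05, 0, 0, 0, 0, 0, 1, 0, 0, 0, 0, 0, 0, 1])

```text
time: 9.4
position: [0.5641, 0.1849, 0.0299]
tool_rot: [-0.044, 0.999, -0.0, -0.004]
ft_force: [-5.4, -0.8, -0.0]
grip_width: 0.0435
grip_force: 8.0
```

```bash
python3 -c "
from h import *
st()"
```

```text
t 9.4 X [0.5641 0.1849 0.0299] clamp (np.float64(-0.0704), np.float64(0.0011)) F (np.float64(-5.4515), np.float64(-0.3085)) -0.03 M (np.float64(-0.0226), np.float64(0.8803)) -0.029 yaw 0.089 tz [-0.008 -0.001 -1.   ] w 0.04349735905910763 7.999909585341811
```

Call:
jog_arm(motion=[-0.05, 0, 0, 0, 0, 0, 1, 0, 0, 0, 0, 0, 0, 1, 0, 0, 0, 0, 0, 0, 1])

```text
time: 9.78
position: [0.5643, 0.1849, 0.0295]
tool_rot: [-0.045, 0.999, -0.0, -0.006]
ft_force: [-8.1, -1.1, -0.4]
grip_width: 0.0438
grip_force: 8.0
```

```bash
python3 - <<'E'
from h import *
st()
a=robot.camera("side")[225:265,285:335]
cv2.imwrite("pics/c4.png",cv2.resize(a,(800,600),interpolation=2))
E
```

```text
t 9.775 X [0.5643 0.1849 0.0295] clamp (np.float64(-0.0703), np.float64(0.0011)) F (np.float64(-8.2108), np.float64(-0.4079)) -0.43 M (np.float64(0.0366), np.float64(1.2432)) -0.042 yaw 0.0891 tz [-0.011 -0.001 -1.   ] w 0.04383484807572034 8.000016699079424
```

View pics/c4.png

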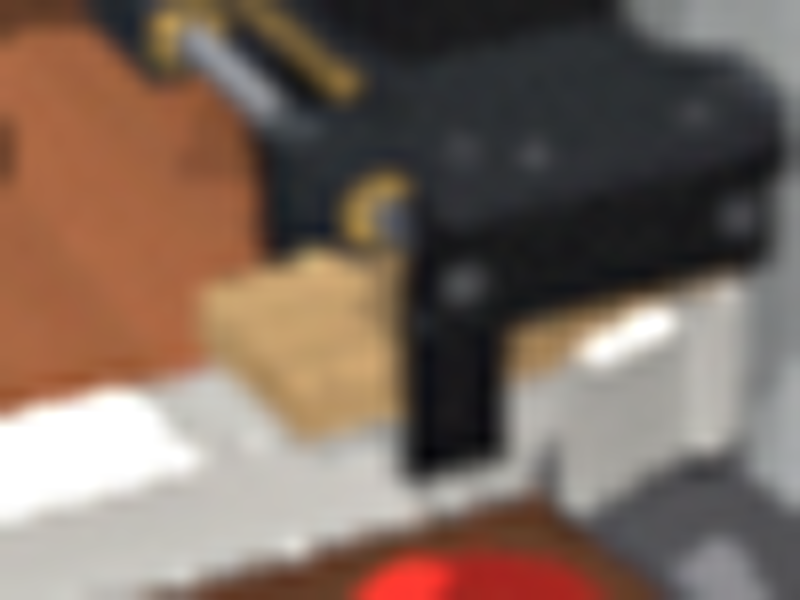

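It stops at the same place, so this is the stop, with the lead at about clamp x 28 mm. I'll unload, open, lift and start turning the tool.

Call:
jog_arm(motion=[0.13, 0, 0, 0, 0, 0, 1, 0, 0, 0, 0, 0, 0, 1, 0, 0, 0, 0, 0, 0, -0.2, 0, 0, 0, 0, 0, 0, -0.2, 0, 0, 0, 0, 0, 0, -0.2, 0.1, 0, -0.2, 0, 0, 0, -0.2, 0.1, 0, -0.8, 0, 0, 0, -0.2, 0.2, 0, -1, 0, 0, 0, -0.2, 0.2, 0, -1, 0, 0, 0, 0, 0.2, 0, -1, 0, 0, 0, 0, 0, 0, -1, 0, 0, 0.5, 1, 0, 0, -1, 0, 0, 1, 1])

```text
time: 11.32
position: [0.5315, 0.182, 0.2727]
tool_rot: [0.009, 1.0, 0.0, 0.0]
ft_force: [1.2, 0.3, -0.3]
grip_width: 0.0308
grip_force: 0.0
```

```bash
python3 - <<'E'
from h import *
st();print(robot.get_obs()["q"])
plan(W(P,(0,-.150,.285)),down(P[2]-np.pi/2),22,1)
E
```

```text
t 11.325 X [0.5315 0.182  0.2727] clamp (np.float64(-0.1031), np.float64(0.0012)) F (np.float64(1.249), np.float64(0.1639)) -0.33 M (np.float64(0.0604), np.float64(-0.0123)) 0.013 yaw -0.0178 tz [ 0.001  0.    -1.   ] w 0.030803466980917148 0.0
[ 1.31092105e-01  3.97410851e-01  1.54710260e+00 -1.11097536e-05
  1.19654627e+00 -1.42190970e+00]
tot [ 0.11617811 -0.14140815  0.01231275] [2.53809910e-02 2.17861230e-02 8.38792899e+01]
[np.float64(-0.13), np.float64(-0.16), np.float64(-0.01)] [np.float64(0.0), np.float64(0.0), np.float64(0.95)] 1
[np.float64(-0.15), np.float64(-0.15), np.float64(-0.01)] [np.float64(0.0), np.float64(0.0), np.float64(0.95)] 1
[np.float64(-0.15), np.float64(-0.14), np.float64(-0.01)] [np.float64(0.0), np.float64(0.0), np.float64(0.95)] 1
[np.float64(-0.16), np.float64(-0.13), np.float64(-0.01)] [np.float64(0.0), np.float64(0.0), np.float64(0.95)] 1
[np.float64(-0.17), np.float64(-0.12), np.float64(-0.01)] [np.float64(0.0), np.float64(0.0), np.float64(0.95)] 1
[np.float64(-0.18), np.float64(-0.11), np.float64(-0.01)] [np.float64(0.0), np.float64(0.0), np.float6
[... 1103 characters left out ...]
oat64(0.0), np.float64(0.95)] 1
[np.float64(-0.2), np.float64(0.04), np.float64(-0.01)] [np.float64(0.0), np.float64(0.0), np.float64(0.95)] 1
[np.float64(-0.2), np.float64(0.05), np.float64(-0.01)] [np.float64(0.0), np.float64(0.0), np.float64(0.95)] 1
[np.float64(-0.2), np.float64(0.07), np.float64(-0.01)] [np.float64(0.0), np.float64(0.0), np.float64(0.95)] 1
[np.float64(-0.19), np.float64(0.08), np.float64(-0.01)] [np.float64(0.0), np.float64(0.0), np.float64(0.95)] 1
[np.float64(-0.19), np.float64(0.09), np.float64(-0.01)] [np.float64(0.0), np.float64(0.0), np.float64(0.95)] 1
[np.float64(-0.18), np.float64(0.11), np.float64(-0.01)] [np.float64(0.0), np.float64(0.0), np.float64(0.95)] 1
```

Call:
jog_arm(motion=[-0.13, -0.16, -0.1, 0, 0, 1, 1, -0.15, -0.15, -0.1, 0, 0, 1, 1, -0.15, -0.14, -0.1, 0, 0, 1, 1, -0.16, -0.13, 0, 0, 0, 1, 1, -0.17, -0.12, 0, 0, 0, 1, 1, -0.18, -0.11, 0, 0, 0, 1, 1, -0.19, -0.09, 0, 0, 0, 1, 1, -0.19, -0.08, 0, 0, 0, 1, 1, -0.2, -0.07, 0, 0, 0, 1, 1, -0.2, -0.05, 0, 0, 0, 1, 1, -0.2, -0.04, 0, 0, 0, 1, 1, -0.2, -0.03, 0, 0, 0, 1, 1])

```text
time: 12.82
position: [0.5935, 0.1037, 0.2832]
tool_rot: [0.415, 0.91, -0.0, 0.0]
ft_force: [0.4, -0.1, 0.2]
grip_width: 0.0004
grip_force: 0.0
```

```bash
python3 - <<'E'
from h import *
st()
plan(W(P,(0,-.148,.275)),down(P[2]-np.pi/2),9,1)
E
```

```text
t 12.825 X [0.5935 0.1037 0.2832] clamp (np.float64(-0.0484), np.float64(-0.0823)) F (np.float64(0.3609), np.float64(-0.146)) 0.21 M (np.float64(-0.0911), np.float64(0.0148)) -0.011 yaw -0.8558 tz [ 0. -0. -1.] w 0.00039661518975653883 0.0
tot [ 0.05403929 -0.06109693 -0.00818051] [1.52381980e-03 2.67978551e-03 3.58633144e+01]
[np.float64(-0.23), np.float64(0.0), np.float64(0.02)] [np.float64(0.0), np.float64(0.0), np.float64(1.0)] 1
[np.float64(-0.23), np.float64(0.02), np.float64(0.02)] [np.float64(0.0), np.float64(0.0), np.float64(1.0)] 1
[np.float64(-0.22), np.float64(0.03), np.float64(0.02)] [np.float64(0.0), np.float64(0.0), np.float64(1.0)] 1
[np.float64(-0.22), np.float64(0.05), np.float64(0.02)] [np.float64(0.0), np.float64(0.0), np.float64(1.0)] 1
[np.float64(-0.22), np.float64(0.06), np.float64(0.02)] [np.float64(0.0), np.float64(0.0), np.float64(1.0)] 1
[np.float64(-0.21), np.float64(0.08), np.float64(0.02)] [np.float64(0.0), np.float64(0.0), np.float64(1.0)] 1
[np.float64(-0.21), np.float64(0.09), np.float64(0.02)] [np.float64(0.0), np.float64(0.0), np.float64(1.0)] 1
[np.float64(-0.2), np.float64(0.11), np.float64(0.02)] [np.float64(0.0), np.float64(0.0), np.float64(1.0)] 1
[np.float64(-0.19), np.float64(0.12), np.float64(0.02)] [np.float64(0.0), np.float64(0.0), np.float64(1.0)] 1
```

Call:
jog_arm(motion=[-0.23, 0, 0, 0, 0, 1, 1, -0.23, 0.02, 0, 0, 0, 1, 1, -0.22, 0.03, 0, 0, 0, 1, 1, -0.22, 0.05, 0, 0, 0, 1, 1, -0.22, 0.06, 0, 0, 0, 1, 1, -0.21, 0.08, 0, 0, 0, 1, 1, -0.21, 0.09, 0, 0, 0, 1, 1, -0.2, 0.11, 0, 0, 0, 1, 1, -0.19, 0.12, 0, 0, 0, 1, 1, 0, 0, 0, 0, 0, 0, 1])

```text
time: 14.08
position: [0.6477, 0.0421, 0.283]
tool_rot: [0.675, 0.738, 0.0, 0.0]
ft_force: [-0.2, -0.3, -0.8]
grip_width: 0.0004
grip_force: 0.0
```

```bash
python3 - <<'E'
from h import *
st()
a=robot.camera("side")[130:290,270:430];b=robot.camera("top")[170:270,225:325]
cv2.imwrite("pics/c5.png",np.hstack([cv2.resize(a,(400,400),interpolation=2),cv2.resize(b,(400,400),interpolation=2)]))
E
```

```text
t 14.075 X [0.6477 0.0421 0.283 ] clamp (np.float64(0.0001), np.float64(-0.1485)) F (np.float64(-0.1899), np.float64(-0.3338)) -0.75 M (np.float64(-0.0616), np.float64(0.0883)) 0.016 yaw -1.4818 tz [ 0. -0. -1.] w 0.0003844361662612312 0.0
```

View pics/c5.png

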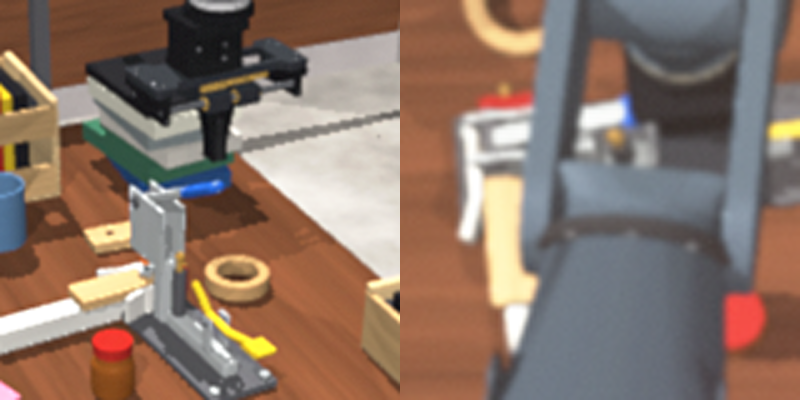

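The slat sits home under the jaw, and the closed fingers are just above the blue grip (side view 215,150 above 215,187). Descending.

Call:
jog_arm(motion=[0, 0, 0.3, 0, 0, 0, 1, 0, 0, 0.3, 0, 0, 0, 1, 0, 0, 0.3, 0, 0, 0, 1, 0, 0, 0.3, 0, 0, 0, 1, 0, 0, 0.25, 0, 0, 0, 1, 0, 0, 0.25, 0, 0, 0, 1, 0, 0, 0, 0, 0, 0, 1])

```text
time: 15.05
position: [0.6477, 0.0427, 0.2138]
tool_rot: [0.675, 0.738, -0.0, -0.001]
ft_force: [0.2, 0.4, 2.3]
grip_width: 0.0006
grip_force: 0.7
```

```bash
python3 -c "
from h import *
st()"
```

```text
t 15.05 X [0.6477 0.0427 0.2138] clamp (np.float64(0.0002), np.float64(-0.148)) F (np.float64(0.1847), np.float64(0.3782)) 2.31 M (np.float64(-0.1075), np.float64(-0.0067)) -0.002 yaw -1.4821 tz [-0.001  0.001 -1.   ] w 0.0006055064158142497 0.7146073054718727
```

Call:
jog_arm(motion=[0, 0, 0.2, 0, 0, 0, 1, 0, 0, 0.2, 0, 0, 0, 1, 0, 0, 0.2, 0, 0, 0, 1, 0, 0, 0.2, 0, 0, 0, 1, 0, 0, 0.2, 0, 0, 0, 1, 0, 0, 0, 0, 0, 0, 1])

```text
time: 15.8
position: [0.6493, 0.0408, 0.1759]
tool_rot: [0.675, 0.738, 0.0, 0.002]
ft_force: [0.7, -2.7, 5.3]
grip_width: 0.0005
grip_force: 2.7
```

Call:
jog_arm(motion=[0, 0, 0.15, 0, 0, 0, 1, 0, 0, 0.15, 0, 0, 0, 1, 0, 0, 0.15, 0, 0, 0, 1, 0, 0, 0, 0, 0, 0, 1])

```text
time: 16.3
position: [0.6492, 0.0409, 0.1578]
tool_rot: [0.675, 0.738, 0.0, 0.002]
ft_force: [-0.1, -3.7, 4.3]
grip_width: 0.0002
grip_force: 2.4
```

Call:
jog_arm(motion=[0, 0, 0.12, 0, 0, 0, 1, 0, 0, 0.12, 0, 0, 0, 1, 0, 0, 0.12, 0, 0, 0, 1, 0, 0, 0.12, 0, 0, 0, 1, 0, 0, 0, 0, 0, 0, 1])

```text
time: 16.92
position: [0.6487, 0.0429, 0.1379]
tool_rot: [0.675, 0.738, 0.001, 0.001]
ft_force: [1.2, -0.1, 1.8]
grip_width: 0.0004
grip_force: 1.2
```

Call:
jog_arm(motion=[0, 0, 0.08, 0, 0, 0, 1, 0, 0, 0.08, 0, 0, 0, 1, 0, 0, 0.08, 0, 0, 0, 1, 0, 0, 0, 0, 0, 0, 1])

```text
time: 17.42
position: [0.6469, 0.0424, 0.127]
tool_rot: [0.675, 0.738, -0.001, -0.001]
ft_force: [0.4, 0.5, 0.6]
grip_width: 0.0005
grip_force: 0.3
```

Call:
jog_arm(motion=[0, 0, 0.06, 0, 0, 0, 1, 0, 0, 0.06, 0, 0, 0, 1, 0, 0, 0.06, 0, 0, 0, 1, 0, 0, 0, 0, 0, 0, 1])

```text
time: 17.92
position: [0.6475, 0.0424, 0.1203]
tool_rot: [0.675, 0.738, -0.0, -0.0]
ft_force: [-1.4, -0.1, 0.1]
grip_width: 0.0005
grip_force: 0.1
```

Call:
jog_arm(motion=[0, 0, 0.06, 0, 0, 0, 1, 0, 0, 0.06, 0, 0, 0, 1, 0, 0, 0, 0, 0, 0, 1])

```text
time: 18.3
position: [0.6478, 0.0427, 0.1184]
tool_rot: [0.675, 0.738, 0.0, 0.0]
ft_force: [-4.0, 0.9, 13.4]
grip_width: 0.0005
grip_force: 5.9
```

Call:
jog_arm(motion=[0, 0, 0.03, 0, 0, 0, 1, 0, 0, 0, 0, 0, 0, 1, 0, 0, 0, 0, 0, 0, 1])

```text
time: 18.68
position: [0.6479, 0.0428, 0.1182]
tool_rot: [0.675, 0.738, 0.0, 0.0]
ft_force: [-4.9, 1.8, 17.2]
grip_width: 0.0004
grip_force: 7.8
```

```bash
python3 -c "
from h import *
st()"
```

```text
t 18.675 X [0.6479 0.0428 0.1182] clamp (np.float64(0.0004), np.float64(-0.1479)) F (np.float64(-4.7385), np.float64(2.2393)) 17.15 M (np.float64(0.3121), np.float64(0.9706)) 0.009 yaw -1.4817 tz [ 0.001  0.    -1.   ] w 0.0003672780270578895 7.810803235770436
```

The stop bears at 17 N. Hand off, then over to the tail.

Call:
jog_arm(motion=[0, 0, -0.1, 0, 0, 0, 1, 0, 0, -0.2, 0, 0, 0, 1, 0, 0, -0.4, 0, 0, 0, 1, 0, 0, -0.5, 0, 0, 0, 1, 0, 0, 0, 0, 0, 0, 1, -0.5, 0, 0, 0, 0, 0, 1, -0.6, 0, 0, 0, 0, 0, 1, -0.6, 0, 0, 0, 0, 0, 1, -0.6, 0, 0, 0, 0, 0, 1, -0.4, 0, 0, 0, 0, 0, 1, 0, 0, 0, 0, 0, 0, 1])

```text
time: 20.05
position: [0.6576, -0.0668, 0.1626]
tool_rot: [0.676, 0.737, 0.0, 0.0]
ft_force: [0.2, 0.5, 0.3]
grip_width: 0.0004
grip_force: 0.0
```

```bash
python3 - <<'E'
from h import *
st()
a=robot.camera("side")[170:290,270:430];b=robot.camera("top")[170:270,245:378]
cv2.imwrite("pics/c6.png",np.hstack([cv2.resize(a,(400,300),interpolation=2),cv2.resize(b,(400,300),interpolation=2)]))
E
```

```text
t 20.05 X [ 0.6576 -0.0668  0.1626] clamp (np.float64(0.0003), np.float64(-0.2579)) F (np.float64(0.2463), np.float64(0.5059)) 0.33 M (np.float64(-0.0452), np.float64(0.0587)) -0.007 yaw -1.4843 tz [ 0.  0. -1.] w 0.0004044382210171371 0.0
```

View pics/c6.png

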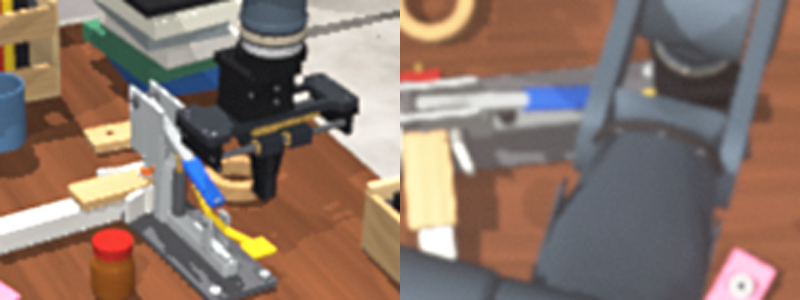

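The handle stays locked (blue grip down at 205,180) and the fingers are above the yellow tail (260,245). Pressing the tail.

Call:
jog_arm(motion=[0, 0, 0.4, 0, 0, 0, 1, 0, 0, 0.4, 0, 0, 0, 1, 0, 0, 0.4, 0, 0, 0, 1, 0, 0, 0.25, 0, 0, 0, 1, 0, 0, 0.15, 0, 0, 0, 1, 0, 0, 0.15, 0, 0, 0, 1, 0, 0, 0.15, 0, 0, 0, 1, 0, 0, 0.15, 0, 0, 0, 1])

```text
time: 21.15
position: [0.6581, -0.0659, 0.0813]
tool_rot: [0.675, 0.738, -0.0, 0.001]
ft_force: [-0.6, -3.4, 3.7]
grip_width: 0.0008
grip_force: 1.8
```

Call:
jog_arm(motion=[0, 0, 0.15, 0, 0, 0, 1, 0, 0, 0.15, 0, 0, 0, 1, 0, 0, 0.15, 0, 0, 0, 1, 0, 0, 0, 0, 0, 0, 1, 0, 0, 0, 0, 0, 0, 1])

```text
time: 21.78
position: [0.6575, -0.0648, 0.0627]
tool_rot: [0.675, 0.738, 0.0, -0.0]
ft_force: [1.4, -1.6, 2.9]
grip_width: 0.0004
grip_force: 1.1
```

```bash
python3 - <<'E'
from h import *
st()
b=robot.camera("top")
a=robot.camera("side")
# blue grip centroid near the clamp, and expected places up/down
m=cv2.inRange(cv2.cvtColor(a,cv2.COLOR_BGR2HSV),(105,180,120),(125,255,255))[190:262,325:385]
ys,xs=np.nonzero(m);print(len(xs),xs.mean()+325 if len(xs) else 0,ys.mean()+190 if len(ys) else 0)
for g in(0,.85):
    t=.5-g;print(g,proj("side",W(P,(0,-.145*np.cos(t),.153+.145*np.sin(t)))))
E
```

```text
t 21.775 X [ 0.6575 -0.0648  0.0627] clamp (np.float64(0.0004), np.float64(-0.2559)) F (np.float64(1.2388), np.float64(-1.6869)) 2.95 M (np.float64(-0.3102), np.float64(-0.0664)) 0.047 yaw -1.4818 tz [-0.  0. -1.] w 0.00037891413309304087 1.0776075514149852
74 351.31081081081084 204.94594594594594
0 [351.59593985 205.06860297]
0.85 [352.0670713  242.42383178]
```

The handle is up: the blue grip is at (351,205), as predicted for the open position. Withdrawing straight up.

Call:
jog_arm(motion=[0, 0, -0.2, 0, 0, 0, 1, 0, 0, -0.3, 0, 0, 0, 1, 0, 0, -0.4, 0, 0, 0, 1, 0, 0, -0.5, 0, 0, 0, 1, -0.3, 0, -0.8, 0, 0, 0, 1, -0.3, 0, -0.8, 0, 0, 0, 1, 0, 0, -0.5, 0, 0, 0, 1, 0, 0, 0, 0, 0, 0, 1, 0, 0, 0, 0, 0, 0, 1])

```text
time: 23.0
position: [0.6588, -0.0885, 0.2023]
tool_rot: [0.675, 0.738, -0.0, -0.001]
ft_force: [-0.1, -1.0, -1.1]
grip_width: 0.0006
grip_force: 0.0
```

```bash
python3 - <<'E'
from h import *
st()
a=robot.camera("side")
h=cv2.cvtColor(a,cv2.COLOR_BGR2HSV)
m=cv2.inRange(h,(105,180,120),(125,255,255))[190:262,325:385];ys,xs=np.nonzero(m);print(xs.mean()+325,ys.mean()+190)
s=cv2.cvtColor(cv2.imread("pics/side0.png"),cv2.COLOR_BGR2HSV)
for q in(h,s):
    m=cv2.inRange(q,(22,200,150),(32,255,255))[240:290,340:390];ys,xs=np.nonzero(m);print("yellow",len(xs),xs.mean()+340,ys.mean()+240)
print(robot.hand_in())
E
```

```text
t 23.0 X [ 0.6588 -0.0885  0.2023] clamp (np.float64(-0.0004), np.float64(-0.2796)) F (np.float64(-0.1873), np.float64(-0.9566)) -1.13 M (np.float64(-0.0332), np.float64(-0.0025)) 0.015 yaw -1.4816 tz [-0.001  0.001 -1.   ] w 0.0006020805036810193 0.0
352.75 201.75
yellow 76 359.9473684210526 258.88157894736844
yellow 91 360.85714285714283 259.46153846153845
the job is handed in; nothing more can be done
None
```

I handed in the job at 23 s: the slat was pushed home against the stop, the handle was pushed on to its stop at 17 N and stayed locked, and the yellow lever then freed it. My last side image, taken just before hand-in, showed the handle up and the lever back at rest; I did not look at the nut's depth or the final slat position directly, and no verdict came back.

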